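# Dispense one jar cap and slide it to the capping mark

### The arm

A 6-joint arm with a two-finger parallel gripper is mounted at the origin on the work surface. World frame = base frame: x ahead of the robot, y to its left, z up, the work surface at z = 0. Lengths are in mm, angles in rad, forces in N, time in s.
With the tool pointing down it reaches from about 275 to 875 mm from the base axis. Payload 12.5 kg.
Tool frame: the origin (TCP) lies midway between the tips of the shut fingers; the grasp point (between the pads) lies 19 mm behind it; z points along the fingers, y is the direction in which the jaws open and shut (so a half turn about z gives the same grasp; the last joint's range is limited). The gripper opens to 85 mm and grips with 20 to 120 N. Pads are 22 mm wide; open, the fingers measure 114 mm over their backs; the gripper's body (76 mm by 85 mm) begins 54 mm behind the grasp point. The pads swing forward as they close: fully open they stand 13 mm farther back than shut.
Start: joints at [1.039, 0.351, 1.652, -0, 1.139, -0.085], TCP at [237.613, 496.009, 231.29] pointing down, gripper open.
Joint ranges: [-2.75, 2.75], [-0.79, 2.1], [0.01, 2.65], [-1.57, 4.71], [0.07, 3.14], [-2.87, 2.87]. Speed limits (rad/s): [2.22, 2.22, 2.79, 3.14, 3.14, 3.14].

### API

Orientations are given as a unit quaternion [w, x, y, z].
In Python, from rig import readout, optics, bot gives the robot as it stands.
- The arm moves only by the tool carry_out, never from a script. Its argument "series" is a list of rows, each a list of 2 entries, a list of its own where there are three numbers: the shift along the tool's x, y, z in cm, then the turn, a rotation vector about the tool's x, y, z in degrees. In form: [[[tx, ty, tz], [rx, ry, rz]], ...]. A call has 1 to 10 rows; each row is the pose to reach, as a shift and turn from the pose commanded when the call began, along the tool's axes at that moment; what a row does not reach only later rows make up. A row lasts 1/8 s, in which the tool goes at most 62.5 mm and 10.7 degrees, less where a joint would pass 70% of its speed; a pose out of reach is approached as far as the arm can. A call with a gripper value outside its range is refused whole. "hand" is the finger opening in cm, from 0 to 8.54, set as the call begins (left out, the last holds). The fingers move at their own pace and stop on an object; "newtons" is the grip in N (left out, the last holds). Time passes only in rows, so rows that repeat a pose let the fingers close. It gives the time, the measured TCP pose, the force and the opening at its end, in the units of the state.
- readout.sense(): the state, without advancing time (a new reading comes with each control period).
- optics.snapshot(name): name is "scene" or "top" or "wrist"; returns the picture (480x640x3 uint8, blue, green, red); there is no depth.
- optics.camera_params(name): a dict with "camera_matrix" (3x3 intrinsics, pixels), "k1" (the pictures are not rectified: a ray, as slopes to the right and down, at radius r is drawn at 1 + k1 r^2 times it, then the intrinsics apply), "cam_to_world" (4x4, takes a point from camera to world coordinates); the wrist camera has in their place "mount" (4x4, takes a point from camera to tool coordinates, whose origin is the TCP and whose axes are the flange's). Camera axes: x right, y down, z forward; pixel columns grow to the right and rows downward; lengths in mm; the calibration is good to about 2 mm. A picture is of the moment at which its call begins: read the wrist's pose just before it. camera_params takes no time and is no camera call.
- bot.job_done(): hands the job in, once; it reports no verdict.
The state is a dict: "t": time; "joint_positions": joint angles; "joint_vel": joint speeds; "joint_torque": joint torques, N m; "eef_pos": TCP position; "ee_rot": TCP orientation; "wrist_force": force on the tool from outside, world axes, zero at the start; "ft_torque": the same for the moment, N m; "width": finger opening in mm.
Only numpy, scipy, OpenCV 4.12 (cv2) and the standard library are available. Lean on these libraries where they do the work, as an engineer would, in place of code of your own. Each camera call takes 0.05 s, during which the arm holds its last target. There are 200 camera calls.

### The job

At the sample bench, press the blue plunger of the cap dispenser all the way down once and let it come back up, so that a single orange cap is pushed out on to the bench. Then, without lifting the cap, nudge it along the bench with the fingertips until it lies flat and wholly within the green ring, and leave it there. Leave the other caps in the dispenser, and do not disturb the jars, pen and dish.

Things in the scene. Friction and masses are not known exactly. Their poses are not given: they have to be found in the camera images.
- dispenser: cap dispenser, fixed: clear square magazine (49 x 49 mm outside, 46 mm high, open top, 3 mm walls) with four stacked caps standing on the bench, and behind it (x = 25 to 115 mm) a grey housing 55 mm wide, 50 mm high with the plunger. Origin on the bench under the stack; caps come out to its -x. Two bolted lugs, 7 mm high, reach 46 mm to either side at x = 85 mm.
- outlet (a point): point on the bench 66 mm in front (-x of the dispenser) of the stack. As the plunger goes down, a steel tongue (8 mm thick, 36 mm wide) pushes the lowest cap out through a 14 mm high slot to here; the cap stops with its centre here or up to 25 mm farther out, and the tongue springs back inside with the plunger.
- plunger (a joint): travel of the plunger, m: 0 = up at rest, 0.024 = fully pressed; springs back when released. It takes about 2 N to start and 7 N to hold fully down (a little more while moving), then a hard stop.
- plunger_top (a point): centre of the top face of the plunger's round blue head (34 mm across, 8 mm thick), 65 mm behind (+x of the dispenser) the cap stack and 86 mm above the bench at rest, 62 mm when fully pressed; it moves with the plunger. It is pressed straight down.
- cap1: orange screw cap with a red top, a solid disc 38 mm across and 11 mm high, about 14 g, the lowest of the stack at the start, the one that comes out; origin at the centre of its underside, z up
- cap2: orange screw cap with a red top, a solid disc 38 mm across and 11 mm high, about 14 g, second in the stack, comes to the bottom once the first is out; origin at the centre of its underside, z up
- cap3: orange screw cap with a red top, a solid disc 38 mm across and 11 mm high, about 14 g, third in the stack; origin at the centre of its underside, z up
- cap4: orange screw cap with a red top, a solid disc 38 mm across and 11 mm high, about 14 g, top of the stack; origin at the centre of its underside, z up
- green_ring: flat green ring printed on the bench (under 1 mm high, nothing to feel), 76 mm outside, 58 mm inside, white within; origin at its centre. The cap's destination, to the left or the right of the dispenser's outlet.
- yellow_ring: the same ring in yellow, not used in this job; origin at its centre
- jar_amber: amber sample jar with an orange cap on, 52 mm across, 69 mm high, standing; origin at the centre of its underside
- jar_green: the same jar in green, with an orange cap on; origin at the centre of its underside
- jar_open: open white sample jar, 52 mm across, 60 mm high, standing; origin at the centre of its underside
- pen: black and blue marker pen lying on the bench between the robot and the work, 120 mm long along its x axis, 12 mm thick; origin under its middle
- dish: shallow white dish, 70 mm across, 16 mm high; origin at the centre of its underside
Mind the look-alikes: they are no part of the job. What is shaped like the cap4 but yellow is not meant.

How it is judged:
By the outcome, as a careful person would: the job done as asked, in the order asked, and still so for the second after the job is handed in, with the robot touching nothing.
It also fails if it takes over 64 s, if anything falls off the work surface, if the arm or the gripper's body presses on something with over 40 N, if the wrist force passes 120 N, or if a joint passes its speed limit or range.

## Working session

There is one attempt and no reset: what is moved stays moved. The work goes in short steps, Python scripts to look and compute and a tool call to move; the robot and the scene stay as the last step left them, time stands still between calls to the robot, and variables do not carry over. Pictures are saved under pics/ and viewed, about 8 in all and at most 12, crops included, and the job is handed in when it is done.

Besides the shell and the picture viewer there is one more tool, called after "Call:" as name([rows], argument=value, ...), one row to a line, values as JSON. carry_out: Moves the arm, as the interface text tells. Its arguments: {"type":"object","properties":{"series":{"type":"array","items":{"type":"array"}},"hand":{"type":"number"},"newtons":{"type":"number"}},"required":["series"]}

```bash
mkdir -p pics; cat > h.py <<'E'
import numpy as np, cv2
from rig import readout, optics, bot
def ray(n,uv,P=None):
    p=optics.camera_params(n);K=np.array(p["camera_matrix"]);k=p["k1"]
    uv=np.atleast_2d(uv).astype(float)
    d=np.c_[(uv[:,0]-K[0,2])/K[0,0],(uv[:,1]-K[1,2])/K[1,1]]
    s=d.copy()
    for _ in range(20): s=d/(1+k*(s**2).sum(1,keepdims=True))
    T=np.array(p["cam_to_world"]) if P is None else P@np.array(p["mount"])
    return T[:3,3], np.c_[s,np.ones(len(s))]@T[:3,:3].T
def plane(n,uv,z,P=None):
    o,d=ray(n,uv,P); return o+d*((z-o[2])/d[:,2:])
def blobs(im,lo,hi,amin=40):
    m=cv2.inRange(cv2.cvtColor(im,cv2.COLOR_BGR2HSV),np.array(lo),np.array(hi))
    n,_,st,c=cv2.connectedComponentsWithStats(m)
    return [(c[i].round(1),st[i].tolist()) for i in range(1,n) if st[i][4]>=amin],m
E
python3 - <<'E'
from h import *
print(readout.sense())
for n in("scene","top"):
    im=optics.snapshot(n);cv2.imwrite(f"pics/{n}0.png",im);p=optics.camera_params(n);print(n,np.array(p["cam_to_world"]).round(2).tolist(),p["camera_matrix"],p["k1"])
    for nm,lo,hi in(("green",(40,80,40),(85,255,255)),("blue",(95,90,50),(130,255,255)),("orange",(5,120,80),(18,255,255)),("yellow",(20,120,80),(35,255,255)),("red",(0,120,80),(4,255,255))):
        print(nm,[(c.tolist(),s) for c,s in blobs(im,lo,hi)[0]])
E
```

```text
{'t': 0.0, 'joint_positions': array([ 1.03942263e+00,  3.51232127e-01,  1.65247155e+00,  1.19406634e-05,
        1.13908621e+00, -8.45925567e-02]), 'joint_vel': array([-1.20432906e-03, -6.47497214e-04, -8.99100971e-04, -9.38802557e-05,
       -4.23413638e-04,  5.35396615e-04]), 'joint_torque': array([ 1.23695216e-03, -5.06086636e+01, -2.91421884e+01, -1.68653042e-05,
        4.28312938e-03,  1.42278790e-05]), 'eef_pos': array([237.42850603, 495.72492422, 230.74263406]), 'ee_rot': array([-1.86628508e-04,  2.21539611e-01,  9.75151190e-01, -5.68804966e-04]), 'wrist_force': array([-0.18697118, -0.42459445,  0.40747151]), 'ft_torque': array([-0.04126912, -0.05888734,  0.00089492]), 'width': 85.58046450660261}
scene [[0.01, 0.76, -0.65, 1151.75], [1.0, -0.01, 0.0, -7.37], [-0.0, -0.65, -0.76, 762.33], [0.0, 0.0, 0.0, 1.0]] [[452.50834988   0.         321.21940586]
 [  0.         452.50834988 240.16497346]
 [  0.           0.           1.        ]] -0.09342793743226083
green [([244.1, 228.2], [228, 216, 33, 24, 239]), ([444.9, 299.1], [433, 287, 26, 19, 191])]
blue [([53.8, 198.3], [0, 177,
[... 1715 characters left out ...]
29.1, 349.1], [326, 341, 7, 17, 94])]
orange [([434.3, 117.8], [367, 74, 143, 92, 1161]), ([451.2, 106.6], [440, 97, 27, 19, 333]), ([480.5, 106.4], [471, 97, 20, 19, 304]), ([390.7, 107.9], [378, 98, 28, 25, 383]), ([421.3, 107.7], [409, 98, 28, 26, 371]), ([393.3, 142.2], [379, 131, 31, 26, 454]), ([424.0, 141.9], [411, 131, 29, 26, 426]), ([454.7, 141.5], [442, 131, 30, 21, 391]), ([483.6, 142.0], [474, 133, 21, 19, 314]), ([421.2, 193.5], [413, 185, 18, 18, 256]), ([198.5, 194.4], [190, 186, 18, 18, 252]), ([337.3, 245.9], [329, 237, 18, 18, 140])]
yellow [([335.1, 175.4], [327, 168, 17, 16, 220]), ([207.7, 292.3], [190, 275, 36, 36, 382])]
red [([337.2, 245.6], [331, 240, 13, 12, 122])]
```

View pics/top0.png

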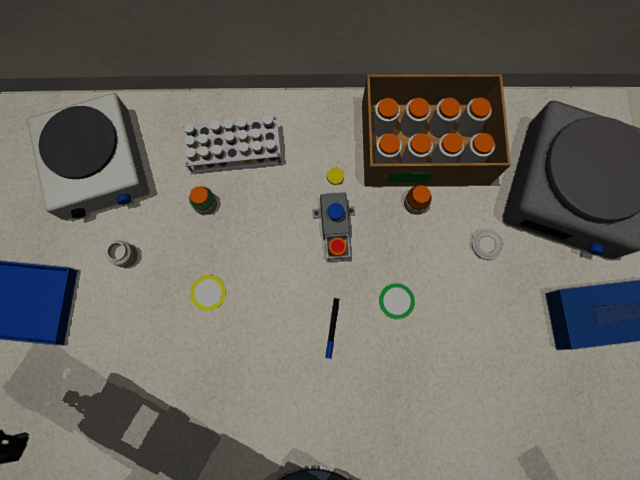

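View pics/scene0.png

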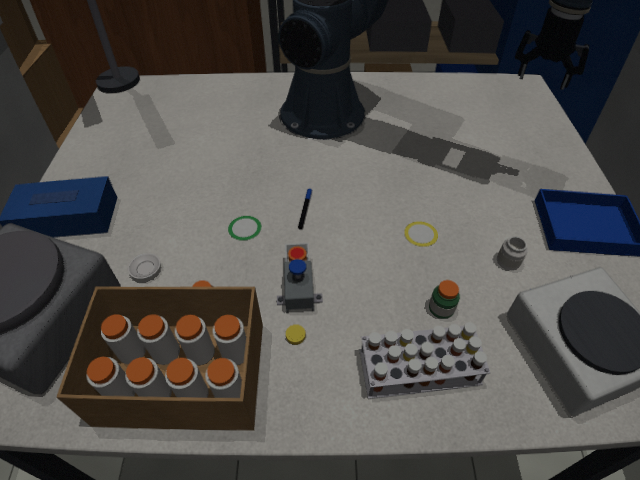

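The top view shows the dispenser stack (red cap) at (337,246), the blue plunger at (335,210), the green ring at (396,301) and the pen at about (332,328). The yellow disc at (335,175) and yellow ring at (208,292) are look-alikes. The blue objects are the plunger head (335,210), two trays and the pen end; only the first sits on the dispenser's housing.

```bash
python3 - <<'E'
from h import *
def tri(a,b):
    o1,d1=ray("top",a);o2,d2=ray("scene",b);d1=d1[0];d2=d2[0]
    s=np.linalg.lstsq(np.c_[d1,-d2],o2-o1,rcond=None)[0]
    p,q=o1+s[0]*d1,o2+s[1]*d2; return ((p+q)/2).round(1),round(float(np.linalg.norm(p-q)),1)
it=cv2.imread("pics/top0.png");isc=cv2.imread("pics/scene0.png")
print("plunger tri",tri((335.4,210.5),(297.1,266)))
print("plunger top/scene z86",plane("top",(335.4,210.5),84)[0].round(1),plane("scene",(297.1,266),84)[0].round(1))
print("stack z44",plane("top",(337.2,245.6),44)[0].round(1),plane("scene",(296.8,252.7),44)[0].round(1))
print("ring",plane("top",(396.4,300.8),0)[0].round(1),plane("scene",(244.1,228.2),0)[0].round(1))
print("ring ext",plane("top",[(379,301),(415,301),(396,284),(396,319)],0).round(1).tolist())
print("pen",plane("top",[(329,358),(336,298)],6).round(1).tolist())
print("jar amber",plane("top",(421.2,193.5),69)[0].round(1),"dish",plane("top",(487,244),10)[0].round(1))
# housing direction by lugs
cv2.imwrite("pics/c1.png",np.hstack([cv2.resize(it[160:275,280:395],(400,400),interpolation=cv2.INTER_CUBIC),cv2.resize(isc[225:325,250:350],(400,400),interpolation=cv2.INTER_CUBIC)]))
E
```

```text
plunger tri (array([630.8, -52.2,  82.7]), 0.0)
plunger top/scene z86 [630.4 -52.2  84. ] [631.7 -52.2  84. ]
stack z44 [566.  -56.3  44. ] [566.8 -56.4  44. ]
ring [ 454.6 -181.4    0. ] [ 458. -182.   -0.]
ring ext [[454.6, -144.5, 0.0], [453.7, -220.8, 0.0], [490.3, -182.0, 0.0], [416.4, -179.0, 0.0]]
pen [[337.8, -36.8, 6.0], [461.3, -53.4, 6.0]]
jar amber [ 669.5 -231.6   69. ] dish [ 573.4 -380.4   10. ]
```

View pics/c1.png

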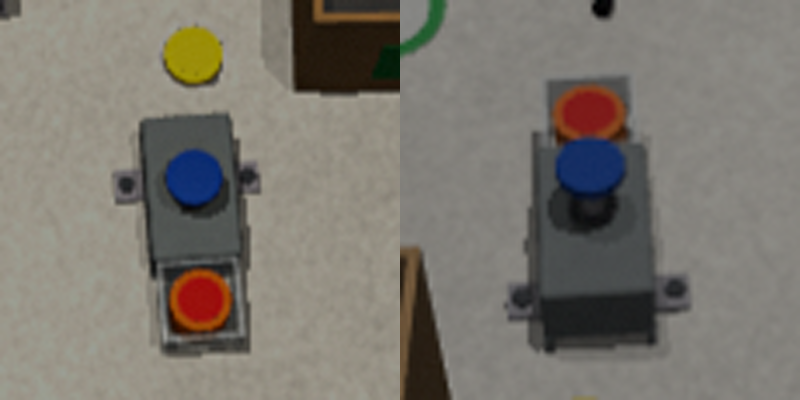

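```bash
cat >> h.py <<'E'
from scipy.spatial.transform import Rotation as Ro
def pose():
    s=readout.sense();q=s["ee_rot"];return s,Ro.from_quat(np.r_[q[1:],q[0]]).as_matrix()
def delta(target,jaw=None):
    s,R=pose();d=R.T@(np.array(target)-s["eef_pos"])/10
    a=np.degrees(np.arctan2(R[1,1],R[0,1]))
    rv=None
    if jaw is not None:
        e=(jaw-a+90)%180-90
        rv=np.degrees(Ro.from_matrix(R.T@Ro.from_euler('z',e,degrees=True).as_matrix()@Ro.from_euler('z',a,degrees=True).as_matrix()@np.array([[0,1,0],[1,0,0],[0,0,-1.]])).as_rotvec())
    print("t",round(s["t"],2),"tcp",s["eef_pos"].round(1),"jaw",a.round(1),"F",s["wrist_force"].round(1),"w",round(s["width"],1),"\nshift cm",d.round(2),"turn",rv if rv is None else rv.round(1))
E
python3 - <<'E'
from h import *
delta((630.6,-52.2,125),-20)
E
```

```text
t 0.1 tcp [237.5 495.8 230.8] jaw 64.4 F [-0.   0.   0.3] w 86.0 
shift cm [-59.13 -32.42  10.61] turn [-0.1  0.  84.4]
```

Call:
carry_out([
  [[-12, -6.5, 0], [0, 0, 10]],
  [[-18, -10, 0], [0, 0, 20]],
  [[-24, -13, 0], [0, 0, 30]],
  [[-30, -16, 1], [0, 0, 40]],
  [[-36, -20, 2], [0, 0, 50]],
  [[-42, -23, 4], [0, 0, 60]],
  [[-48, -26.5, 6], [0, 0, 70]],
  [[-54, -30, 8], [0, 0, 80]],
  [[-59.1, -32.4, 10], [0, 0, 84.4]],
  [[-59.1, -32.4, 10], [0, 0, 84.4]],
], hand=0, newtons=40)

```text
t: 1.35
eef_pos: [597.0, -6.2, 146.9]
ee_rot: [-0.0, 0.82, 0.573, -0.0]
wrist_force: [0.5, 0.8, 0.4]
width: -0.0
```

```bash
python3 - <<'E'
from h import *
delta((630.6,-52.2,95),-20)
E
```

```text
t 1.35 tcp [597.   -6.2 146.9] jaw -20.1 F [0.5 0.8 0.4] w -0.0 
shift cm [-3.17  4.74  5.19] turn [-0.  -0.  -0.1]
```

Call:
carry_out([
  [[0, 0, 0], [0, 0, 0]],
  [[0, 0, 0], [0, 0, 0]],
])

```text
t: 1.6
eef_pos: [595.7, -4.0, 147.4]
ee_rot: [-0.0, 0.819, 0.573, -0.0]
wrist_force: [0.2, 0.0, -0.1]
width: 0.0
```

```bash
python3 - <<'E'
from h import *
delta((630.6,-52.2,95),-20)
E
```

```text
t 1.6 tcp [595.7  -4.  147.4] jaw -20.0 F [ 0.2  0.  -0.1] w 0.0 
shift cm [-3.33  4.94  5.24] turn [-0.1  0.  -0. ]
```

Call:
carry_out([
  [[-3.3, 4.9, 3], [0, 0, 0]],
  [[-3.3, 4.9, 5], [0, 0, 0]],
  [[-3.3, 4.9, 5], [0, 0, 0]],
  [[-3.3, 4.9, 6], [0, 0, 0]],
  [[-3.3, 4.9, 6.5], [0, 0, 0]],
  [[-3.3, 4.9, 7], [0, 0, 0]],
  [[-3.3, 4.9, 7.5], [0, 0, 0]],
  [[-3.3, 4.9, 8], [0, 0, 0]],
  [[-3.3, 4.9, 8.3], [0, 0, 0]],
  [[-3.3, 4.9, 8.3], [0, 0, 0]],
])

```text
t: 2.85
eef_pos: [631.1, -51.5, 65.2]
ee_rot: [-0.0, 0.819, 0.574, 0.0]
wrist_force: [-1.8, 3.6, 6.1]
width: -0.3
```

```bash
python3 - <<'E'
from h import *
delta((630.6,-52.2,60),-20)
E
```

```text
t 2.85 tcp [631.1 -51.5  65.2] jaw -20.0 F [-1.8  3.6  6.1] w -0.3 
shift cm [-0.08 -0.02  0.52] turn [ 0. -0.  0.]
```

Call:
carry_out([
  [[0, 0, 0.15], [0, 0, 0]],
  [[0, 0, 0.25], [0, 0, 0]],
  [[0, 0, 0.35], [0, 0, 0]],
  [[0, 0, 0.35], [0, 0, 0]],
])

```text
t: 3.35
eef_pos: [631.1, -51.5, 62.1]
ee_rot: [0.0, 0.819, 0.574, 0.0]
wrist_force: [-2.4, 3.3, 7.5]
width: 0.1
```

Call:
carry_out([
  [[0, 0, 0.1], [0, 0, 0]],
  [[0, 0, 0.2], [0, 0, 0]],
  [[0, 0, 0.2], [0, 0, 0]],
])

```text
t: 3.72
eef_pos: [631.3, -51.5, 61.8]
ee_rot: [0.0, 0.819, 0.574, 0.001]
wrist_force: [-9.7, 4.3, 24.3]
width: -0.0
```

The hard stop is reached: 24 N, with the TCP at z = 61.8. Next I release the plunger and look.

Call:
carry_out([
  [[0, 0, -1], [0, 0, 0]],
  [[0, 0, -2], [0, 0, 0]],
  [[0, 0, -3], [0, 0, 0]],
  [[0, 0, -5], [0, 0, 0]],
  [[0, 0, -9], [0, 0, 0]],
  [[2.0, -13, -10], [0, 0, 0]],
  [[2.0, -13, -10], [0, 0, 0]],
  [[2.0, -13, -10], [0, 0, 0]],
  [[2, -13, -10], [0, 0, 0]],
  [[2, -13, -10], [0, 0, 0]],
], hand=2.0)

```text
t: 4.97
eef_pos: [516.7, 10.7, 159.6]
ee_rot: [0.0, 0.819, 0.573, 0.0]
wrist_force: [-0.0, -0.5, -0.7]
width: 19.7
```

```bash
python3 - <<'E'
from h import *
it=optics.snapshot("top");isc=optics.snapshot("scene")
cv2.imwrite("pics/c2.png",np.hstack([cv2.resize(it[180:340,300:460],(400,400)),cv2.resize(isc[180:310,200:330],(400,400))]))
b,_=blobs(it,(0,120,80),(18,255,255),30)
for c,s in b:
    if 180<c[1]<350: print("top",c,s,plane("top",c,11)[0].round(1))
for c,s in blobs(isc,(0,120,80),(18,255,255),30)[0]:
    if 200<c[0]<350: print("scene",c,s,plane("scene",c,11)[0].round(1))
for c,s in blobs(it,(95,90,50),(130,255,255))[0]: print("blue",c)
delta((500,-60,150),-20)
E
```

```text
top [419.8 194.8] [408, 185, 23, 23, 316] [ 684.6 -240.7   11. ]
top [198.5 194.5] [190, 186, 18, 18, 255] [689.8 243.4  11. ]
scene [291.4 256.1] [288, 253, 8, 8, 47] [549.2 -69.9  11. ]
scene [202.2 285. ] [190, 281, 28, 8, 130] [ 623.3 -249.    11. ]
scene [226.4 325.4] [214, 314, 26, 23, 445] [ 717.  -187.4   11. ]
scene [247.5 329.8] [245, 325, 6, 12, 36] [ 726.5 -146.2   11. ]
scene [243.4 364. ] [238, 348, 10, 29, 75] [ 796. -147.   11.]
scene [218.4 369.9] [199, 357, 36, 27, 603] [ 807.6 -190.6   11. ]
blue [122.6 197.3]
blue [596.5 247.5]
blue [ 30.9 301.5]
blue [602.1 313.7]
t 5.08 tcp [516.4  10.7 159.1] jaw -20.0 F [0.1 0.3 0.2] w 19.6 
shift cm [-7.2   0.88  0.91] turn [ 0. -0. -0.]
```

View pics/c2.png

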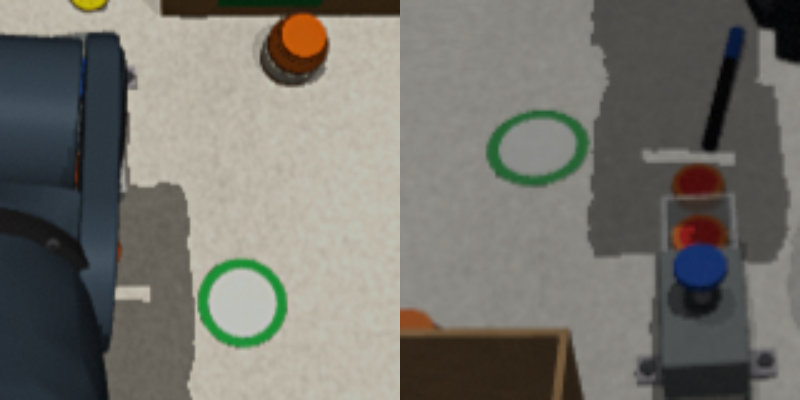

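The scene view shows one cap out in front of the magazine at crop (698,185), i.e. scene pixel about (297,240). The plunger is back up and the remaining stack is at (698,235). The arm shades the area, so I refine with a darker mask and a wrist picture.

```bash
python3 - <<'E'
from h import *
s,R=pose();P=np.eye(4);P[:3,:3]=R;P[:3,3]=s["eef_pos"]
w=optics.snapshot("wrist");cv2.imwrite("pics/w1.png",w)
isc=optics.snapshot("scene")
for c,st in blobs(isc,(0,120,25),(18,255,255),20)[0]:
    if 270<c[0]<330 and 220<c[1]<280: print("scene",c,st,plane("scene",c,8)[0].round(1))
for c,st in blobs(w,(0,120,25),(18,255,255),200)[0]: print("wrist",c,st,plane("wrist",c,9,P)[0].round(1))
print(plane("scene",[(297,240.1)],11).round(1))
E
```

```text
scene [296.4 238.1] [288, 233, 17, 10, 134] [495.9 -61.    8. ]
scene [296.8 254.7] [288, 250, 19, 11, 140] [543.  -58.7   8. ]
wrist [615.   23.4] [598, 6, 36, 33, 796] [782.   83.6   9. ]
wrist [604.9 324.6] [558, 258, 82, 168, 6861] [ 736.1 -173.     9. ]
wrist [408.8 285.1] [384, 262, 48, 45, 1504] [569.4 -67.4   9. ]
wrist [331.3 301.1] [314, 281, 34, 41, 1156] [499.5 -58.3   9. ]
[[504.3 -59.3  11. ]]
```

View pics/w1.png

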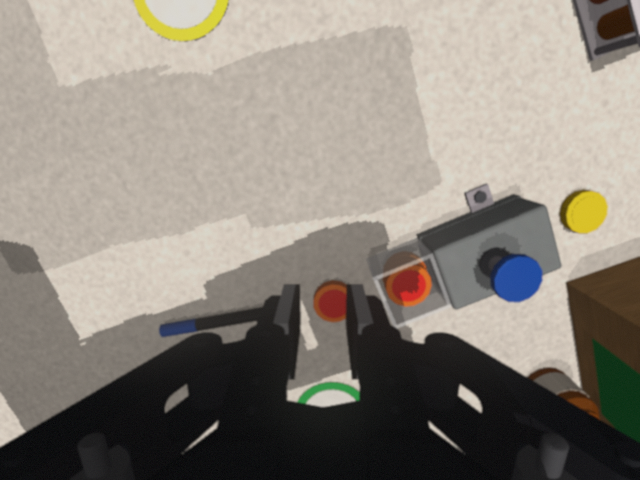

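The cap is at about (500,-60), as expected for the outlet. Push direction to the ring is the tool's -x. I descend behind the cap with a 14 mm finger gap as a cradle.

Call:
carry_out([
  [[-2.0, 0.7, 4], [0, 0, 0]],
  [[-2.0, 0.7, 8], [0, 0, 0]],
  [[-2.0, 0.7, 11], [0, 0, 0]],
  [[-2.0, 0.7, 13], [0, 0, 0]],
  [[-2.0, 0.7, 14], [0, 0, 0]],
  [[-2.0, 0.7, 14.6], [0, 0, 0]],
  [[-2.0, 0.7, 14.9], [0, 0, 0]],
  [[-2.0, 0.7, 15.2], [0, 0, 0]],
  [[-2.0, 0.7, 15.4], [0, 0, 0]],
  [[-2.0, 0.7, 15.4], [0, 0, 0]],
], hand=1.4)

```text
t: 6.42
eef_pos: [515.4, -10.0, 5.3]
ee_rot: [0.0, 0.819, 0.574, 0.0]
wrist_force: [0.2, -0.5, 0.8]
width: 14.0
```

```bash
python3 - <<'E'
from h import *
delta((465.7,-155,5),-20)
s,R=pose();P=np.eye(4);P[:3,:3]=R;P[:3,3]=s["eef_pos"]
w=optics.snapshot("wrist");cv2.imwrite("pics/w2.png",w)
for c,st in blobs(w,(0,120,25),(18,255,255),200)[0]: print("wrist",c,st,plane("wrist",c,9,P)[0].round(1))
E
```

```text
t 6.42 tcp [515.4 -10.    5.3] jaw -20.0 F [ 0.2 -0.5  0.8] w 14.0 
shift cm [-15.32   0.29   0.03] turn [ 0. -0. -0.]
wrist [519.2 370.3] [502, 360, 31, 24, 386] [589.8 -72.    9. ]
wrist [323.3 386.7] [294, 364, 58, 44, 2034] [501.8 -48.3   9. ]
wrist [460.5 397.3] [447, 384, 28, 29, 385] [560.4 -76.7   9. ]
```

View pics/w2.png

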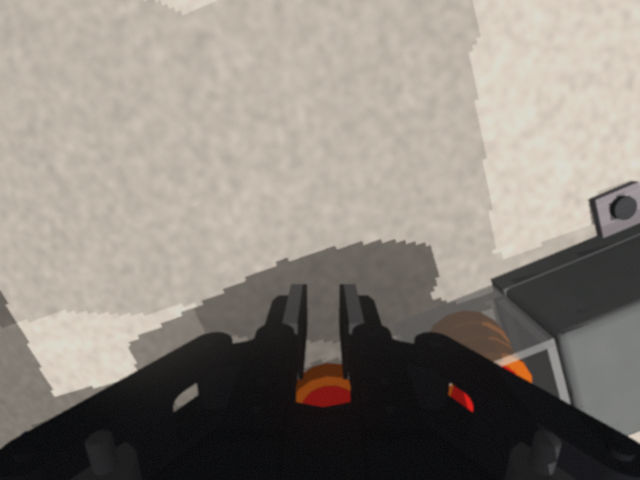

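The wrist view shows the cap (324,387) centred in line with the finger gap, with the magazine clear to the right. I push now.

Call:
carry_out([
  [[-1, 0, 0], [0, 0, 0]],
  [[-2, 0, 0], [0, 0, 0]],
  [[-2.6, 0, 0], [0, 0, 0]],
  [[-3.4, 0, 0], [0, 0, 0]],
  [[-4.2, 0, 0], [0, 0, 0]],
  [[-5.0, 0, 0], [0, 0, 0]],
  [[-6, 0, 0], [0, 0, 0]],
  [[-7, 0, 0], [0, 0, 0]],
  [[-8, 0.1, 0], [0, 0, 0]],
  [[-9, 0.1, 0], [0, 0, 0]],
])

```text
t: 7.72
eef_pos: [485.3, -95.7, 5.3]
ee_rot: [0.0, 0.819, 0.574, 0.0]
wrist_force: [-0.7, -0.6, -0.3]
width: 14.0
```

```bash
cat > look.py <<'E'
from h import *
import sys
it=optics.snapshot("top");isc=optics.snapshot("scene")
cv2.imwrite(f"pics/{sys.argv[1]}.png",np.hstack([cv2.resize(it[240:340,330:430],(400,400)),cv2.resize(isc[180:280,210:310],(400,400))]))
for n,im in(("top",it),("scene",isc)):
  for c,st in blobs(im,(0,120,25),(18,255,255),20)[0]:
    p=plane(n,c,9)[0]
    if 420<p[0]<560 and -240<p[1]<-20: print(n,c,st,p.round(1))
delta((465.7,-155,5),-20)
E
python3 look.py p1
```

```text
scene [266.5 234.6] [261, 228, 13, 12, 98] [ 485.9 -127.8    9. ]
scene [297.1 254.7] [288, 250, 19, 11, 143] [543.8 -58.    9. ]
t 7.83 tcp [485.2 -95.8   5.2] jaw -20.1 F [-0.6  0.2  0. ] w 14.0 
shift cm [-6.23  0.2   0.02] turn [-0.   0.  -0.1]
```

View pics/p1.png

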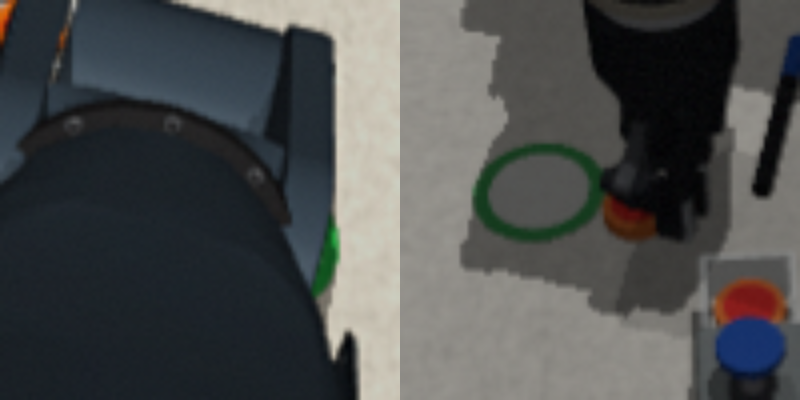

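The cap rides in the cradle at the ring's edge (crop (630,212)), and the pen is untouched. I continue the push.

Call:
carry_out([
  [[-0.8, 0, 0], [0, 0, 0]],
  [[-1.6, 0, 0], [0, 0, 0]],
  [[-2.4, 0.1, 0], [0, 0, 0]],
  [[-3.2, 0.1, 0], [0, 0, 0]],
  [[-4, 0.1, 0], [0, 0, 0]],
  [[-4.8, 0.2, 0], [0, 0, 0]],
  [[-5.5, 0.2, 0], [0, 0, 0]],
  [[-6.0, 0.2, 0], [0, 0, 0]],
  [[-6.1, 0.2, 0], [0, 0, 0]],
  [[-6.1, 0.2, 0], [0, 0, 0]],
])

```text
t: 9.07
eef_pos: [466.5, -152.9, 5.2]
ee_rot: [-0.0, 0.819, 0.574, -0.0]
wrist_force: [-0.6, 0.6, 0.8]
width: 14.1
```

Call:
carry_out([
  [[0.5, 0, 0], [0, 0, 0]],
  [[1.5, 0, 0], [0, 0, 0]],
  [[3, 0, 0], [0, 0, 0]],
  [[4, 0, 0], [0, 0, 0]],
  [[4, 0, -3], [0, 0, 0]],
  [[4, 0, -8], [0, 0, 0]],
  [[6, -6, -12], [0, 0, 0]],
  [[12, -10, -16], [0, 0, 0]],
  [[18, -12, -18], [0, 0, 0]],
  [[23, -15, -18], [0, 0, 0]],
])

```text
t: 10.32
eef_pos: [408.4, 90.1, 183.2]
ee_rot: [0.001, 0.819, 0.573, 0.001]
wrist_force: [0.2, -0.1, -0.2]
width: 13.8
```

Call:
carry_out([
  [[5, -3, 0], [0, 0, 0]],
  [[10, -5, 0], [0, 0, 0]],
  [[10, -5, 0], [0, 0, 0]],
  [[10, -5, 0], [0, 0, 0]],
])

```text
t: 10.82
eef_pos: [395.1, 199.1, 181.4]
ee_rot: [0.0, 0.819, 0.574, -0.0]
wrist_force: [-0.6, -1.4, -0.6]
width: 13.8
```

```bash
python3 look.py p2; python3 - <<'E'
from h import *
im=optics.snapshot("top")
m=blobs(im,(0,120,25),(18,255,255),20)[0]
for c,s in m:
  if 370<c[0]<420 and 270<c[1]<330: print("cap z11",plane("top",c,11)[0].round(1))
for c,s in blobs(im,(40,80,30),(85,255,255))[0]: print("green",c,s,plane("top",c,0)[0].round(1))
E
```

```text
top [396.4 299.8] [388, 291, 18, 18, 248] [ 455.8 -180.1    9. ]
scene [244.3 225.7] [236, 219, 17, 14, 184] [ 458.5 -180.3    9. ]
scene [297.2 254.7] [289, 250, 18, 11, 143] [543.8 -57.8   9. ]
t 10.93 tcp [395.5 198.3 181.5] jaw -20.1 F [-0.7  0.8  0.1] w 13.8 
shift cm [-30.77  18.71  17.66] turn [-0.   0.  -0.1]
cap z11 [ 455.6 -179.8   11. ]
green [409.4 177.4] [387, 172, 47, 11, 428] [ 728.6 -221.9    0. ]
green [204.2 202.2] [190, 188, 24, 22, 168] [675.4 232.7   0. ]
green [396.4 300.9] [379, 284, 36, 35, 395] [ 454.4 -181.4    0. ]
```

View pics/p2.png

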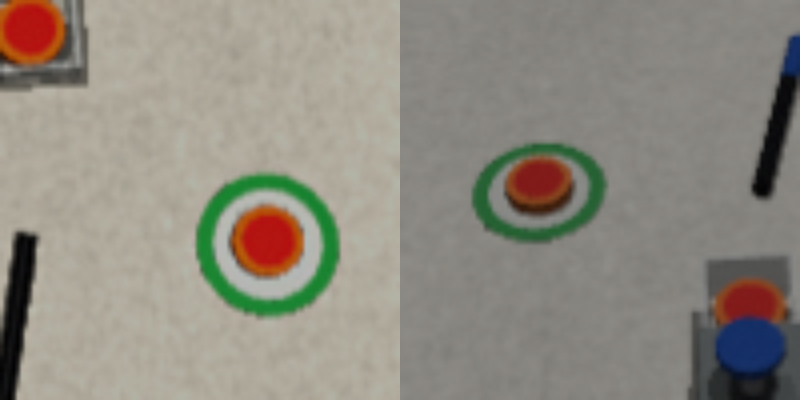

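The picture shows the cap flat and centred in the green ring, within about 2 mm (top-view crop (267,241)). The pen and dispenser look unmoved and the plunger is up. I hand in.

```bash
python3 -c "
from h import *
print(readout.sense()['joint_vel'].round(3)); print(bot.job_done())"
```

```text
[-0.003 -0.001 -0.004  0.    -0.     0.002]
the job is handed in; nothing more can be done
None
```

The orange cap lies flat inside the green ring, and I handed the job in at about 11 s of the 64 s allowed.

- **Press:** I pressed the plunger once until it hit its hard stop, at a TCP height of 61.8 mm and about 24 N. It sprang back up when released, and one cap came out at about (500, -60).
- **Push:** I nudged the cap along the bench with the fingertips, 14 mm apart, and then backed the arm away.
- **Last checks:** In the top view the cap is at (455.6, -179.8) and the ring centre at (454.4, -181.4), so it is off by about 2 mm against a 10 mm margin. The scene camera read the cap about 3 mm farther out in x; it had read the ring about 3 mm farther out too.
- **Other objects:** The remaining caps are still in the dispenser, and the pen looked unmoved. The two capped jars still measured at their first positions after the press; I did not re-measure them or the dish and open jar at the end. The arm's path kept clear of all of them.

No check failed.

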